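# Put a sample cassette away dry

## Task

Take the flat sample cassette out of its aluminium stand and lower it gently, without dropping it, into the narrow slot of the white dry-storage box until it is fully home. Then pick up the small white beaker, tip all five drying beads out of it into the open well of the same box, and stand the beaker upright on the bench again. Do not push or knock over the amber bottle, the glass dish or the tall clear beaker.

Things in the scene. Friction and masses are not known exactly. Their poses are not given: they have to be found in the camera images.
- cassette: flat grey sample cassette standing upright: a slab 90 wide (its x) by 8 thick (its y) by 90 mm high (its z), with a grip tab 36 wide, 10 thick and 20 mm high on the middle of its top edge (total height 110 mm), and a small glass window in each face. Origin at the centre of the slab's bottom edge; z up. Either face may go to either side of the slot.
- cassette_tab (a point): centre of the top of the cassette's grip tab, 110 mm above its bottom edge; same axes as the cassette
- stand: fixed aluminium block 120 (x) by 60 (y) by 40 mm high in which the cassette stands at the start, in a groove 94 by 12 mm along its x, 30 mm deep (groove floor 10 mm above the bench). Origin at the centre of its underside
- drybox: fixed white dry-storage box 60 mm high. Its -y part is a block 130 (x) by 60 mm (y) with the narrow slot; its +y part is an open-topped well. Origin on the bench; the slot is centred at y = -85 mm and the well at y = +10 mm from it
- drybox_slot (a point): centre of the slot's mouth, on the block's top, 60 mm above the bench. The slot is 92 mm long along the box's x and 10 mm wide along its y, 45 mm deep, with a 3 mm chamfer around its mouth. Axes are the box's: x along the slot, z up. A cassette fully home has its bottom edge 45 mm below this point
- drybox_well (a point): centre of the well's inner floor, 5 mm above the bench. The well is 120 by 120 mm inside, with walls 5 mm thick that end 60 mm above the bench
- beaker: small white beaker, an open cup 75 mm high, 54 mm across at the foot and 60 mm at the rim, wall 3 mm, floor 4 mm thick, holding the five beads. Origin at the centre of its underside; z up
- beaker_rim (a point): centre of the small beaker's mouth, 75 mm above its underside
- bead0: hard white drying bead, a ball 16 mm across; origin at its centre
- bead1: hard white drying bead, a ball 16 mm across; origin at its centre
- bead2: hard white drying bead, a ball 16 mm across; origin at its centre
- bead3: hard white drying bead, a ball 16 mm across; origin at its centre
- bead4: hard white drying bead, a ball 16 mm across; origin at its centre
- amber: amber bottle, 60 mm across and 130 mm high, a bystander; origin at the centre of its underside
- dish: flat round glass dish, 94 mm across and 18 mm high, a bystander; origin at the centre of its underside
- tall_beaker: empty clear beaker, 84 mm across and 110 mm high, a bystander; origin at the centre of its underside

How it is judged (in metres and radians):
On the way, in this order (a step that is already met when the one before it is completed fails the run):
1. the cassette stands fully home in the slot of the dry box (x of cassette in the frame of drybox_slot between -0.006 and 0.006 m and y of cassette in the frame of drybox_slot between -0.005 and 0.005 m and z of cassette in the frame of drybox_slot between -0.055 and -0.04 m and angle between cassette's own z axis and vertical below 0.1 rad and angle between the x axis of cassette and the x axis of drybox, either way round below 0.12 rad), for 0.2 s.
2. the beaker is tipped well over with its mouth above the box's well (angle between beaker's own z axis and vertical above 0.9 rad and horizontal distance between beaker_rim and drybox_well below 0.11 m and height (world z) of beaker_rim above 0.05 m), for 0.1 s.
At the end, for the whole second after the job is handed in: The cassette is upright in the slot, within 5 mm of its bottom (full depth is 45 mm), turned by less than 0.12 rad from it, and at rest; all five beads lie inside the well, below its rim; the small beaker stands upright (within 0.1 rad) and still on the bench (all of step 1 and x of bead0 in the frame of drybox_well between -0.062 and 0.062 m and y of bead0 in the frame of drybox_well between -0.062 and 0.062 m and z of bead0 in the frame of drybox_well between -0.002 and 0.045 m and x of bead1 in the frame of drybox_well between -0.062 and 0.062 m and y of bead1 in the frame of drybox_well between -0.062 and 0.062 m and z of bead1 in the frame of drybox_well between -0.002 and 0.045 m and x of bead2 in the frame of drybox_well between -0.062 and 0.062 m and y of bead2 in the frame of drybox_well between -0.062 and 0.062 m and z of bead2 in the frame of drybox_well between -0.002 and 0.045 m and x of bead3 in the frame of drybox_well between -0.062 and 0.062 m and y of bead3 in the frame of drybox_well between -0.062 and 0.062 m and z of bead3 in the frame of drybox_well between -0.002 and 0.045 m and x of bead4 in the frame of drybox_well between -0.062 and 0.062 m and y of bead4 in the frame of drybox_well between -0.062 and 0.062 m and z of bead4 in the frame of drybox_well between -0.002 and 0.045 m and angle between beaker's own z axis and vertical below 0.1 rad and height (world z) of beaker between -0.008 and 0.008 m and linear speed of each of beaker, cassette below 0.03 m/s); the robot touches nothing.
It fails at once if the amber bottle is pushed by more than 30 mm or tipped over (distance of amber from where it was at the start of the episode above 0.03 m or angle between amber's own z axis and vertical above 0.3 rad).
It fails at once if the glass dish is pushed by more than 30 mm or tipped over (distance of dish from where it was at the start of the episode above 0.03 m or angle between dish's own z axis and vertical above 0.3 rad).
It fails at once if the tall clear beaker is pushed by more than 30 mm or tipped over (distance of tall_beaker from where it was at the start of the episode above 0.03 m or angle between tall_beaker's own z axis and vertical above 0.3 rad).
It fails at once if the cassette is dropped into the slot (it moves down there faster than 0.5 m/s) (horizontal distance between cassette and drybox_slot below 0.03 m and z of cassette in the frame of drybox_slot below 0.05 m and linear speed of cassette above 0.5 m/s).
It also fails if it takes over 72 s, if anything falls off the work surface, if the arm or the gripper's body presses on something with over 40 N, if the wrist force passes 120 N, or if a joint passes its speed limit or range.

## Robot

A 6-joint arm with a two-finger parallel gripper is mounted at the origin on the work surface. World frame = base frame: x ahead of the robot, y to its left, z up, the work surface at z = 0. Lengths are in mm, angles in rad, forces in N, time in s.
With the tool pointing down it reaches from about 425 to 950 mm from the base axis. Payload 3.5 kg.
Tool frame: the origin (TCP) lies midway between the tips of the shut fingers; the grasp point (between the pads) lies 19 mm behind it; z points along the fingers, y is the line along which they close (so a half turn about z gives the same grasp; the last joint's range is limited). The gripper opens to 85 mm and grips with 20 to 120 N. Pads are 22 mm wide; open, the fingers measure 114 mm over their backs; the gripper's body (76 mm by 85 mm) begins 54 mm behind the grasp point. The pads swing forward as they close: fully open they stand 13 mm farther back than shut.
Start: joints at [-1.292, 0.286, 1.577, -0, 1.279, -0.15], TCP at [280.672, -613.864, 231.325] pointing down, gripper open.
Joint ranges: [-2.77, 2.77], [-0.9, 2.22], [0.21, 2.48], [-1.53, 4.67], [0.24, 2.81], [-2.84, 2.84]. Speed limits (rad/s): [2.79, 2.79, 3.14, 3.14, 3.14, 3.14].

## Interface

Orientations are given as a unit quaternion [x, y, z, w].
In Python, from rig import robot, viewer gives the robot as it stands.
- The arm moves only by the tool carry_out, never from a script. Its argument "increments" is a list that holds one entry, the list of rows, each a list of 7 numbers: the turn, a rotation vector about the tool's x, y, z as a fraction of full scale, then the shift along the tool's x, y, z as a fraction of full scale, then the opening, from 0 (shut) to 1 (fully open). In form: [[[ax, ay, az, tx, ty, tz, gripper], ...]]. A call has exactly 5 rows; each row is the pose to reach, as a shift and turn from the pose commanded when the call began, along the tool's axes at that moment, turning the shorter way round; what a row does not reach only later rows make up. Full scale, the value 1, is 200 mm for a shift and 180 degrees for a turn. A row lasts 1/10 s, in which the tool goes at most 50 mm and 8.59 degrees, less where a joint would pass 70% of its speed; a pose out of reach is approached as far as the arm can. A call with a number of a shift or a turn outside -1 to 1 is refused whole. A call with a gripper value outside its range is refused whole. The fingers move at their own pace and stop on an object; "grip_force" is the grip in N (left out, the last holds). Time passes only in rows, so rows that repeat a pose let the fingers close, or fill a call up. It gives the time, the measured TCP pose, the force, the opening and the grip force at its end, in the units of the state.
- robot.read_state(): the state, without advancing time (a new reading comes with each control period).
- viewer.snapshot(name): name is "scene" or "top"; returns the picture (384x512x3 uint8, red, green, blue); there is no depth.
- viewer.camera_model(name): a dict with "fx", "fy", "cx", "cy" (pixels), "T" (4x4, takes a point from camera to world coordinates). Camera axes: x right, y up, looking along -z (the intrinsics and any distortion apply to the point x, -y, -z); pixel columns grow to the right and rows downward; lengths in mm; the calibration is good to about 2 mm. A picture is of the moment at which its call begins. camera_model takes no time and is no camera call.
- robot.finish_job(): hands the job in; it is judged then, once.
The state is a dict: "clock": time; "qpos": joint angles; "dq": joint speeds; "effort": joint torques, N m; "ee_pos": TCP position; "tool_rot": TCP orientation; "ft_force": force on the tool from outside, world axes, zero at the start; "wrist_torque": the same for the moment, N m; "grip_width": finger opening in mm; "gripper_force": force on a finger pad.
Only numpy, scipy, OpenCV 4.12 (cv2) and the standard library are available. Lean on these libraries where they do the work, as an engineer would, in place of code of your own. Each camera call takes 0.05 s, during which the arm holds its last target. There are 200 camera calls.

## Working session

There is one attempt and no reset: what is moved stays moved. The work goes in short steps, Python scripts to look and compute and a tool call to move; the robot and the scene stay as the last step left them, time stands still between calls to the robot, and variables do not carry over. Pictures are saved under pics/ and viewed, at most 10 in all, crops included, and the job is handed in when it is done.

Besides the shell and the picture viewer there is one more tool, called after "Request:" as name(argument=value, ...), one argument or row to a line, values as JSON. carry_out: Moves the arm, as the interface text tells. Shift numbers are shares of 200 mm and turn numbers shares of 180 degrees, none past 1 either way. Its arguments: {"type":"object","properties":{"increments":{"type":"array","items":{"type":"array","items":{"type":"array","items":{"type":"number","minimum":-1,"maximum":1}}}},"grip_force":{"type":"number"}},"required":["increments"]}

```bash
ls; mkdir -p pics; python3 - <<'E'
from rig import robot, viewer
import cv2
for n in("scene","top"):
    im=viewer.snapshot(n); cv2.imwrite(f"pics/{n}0.png",im[:,:,::-1]); m=viewer.camera_model(n); print(n,{k:(v if k!="T" else [list(map(lambda a:round(float(a),4),r)) for r in v]) for k,v in m.items()})
print(robot.read_state())
E
```

```text
pics
scene {'fx': 355.25220706455906, 'fy': 355.25220706455906, 'cx': 263.23258974723336, 'cy': 192.59832853241673, 'T': [[0.8531, -0.4304, 0.2949, 847.5553], [0.5215, 0.6864, -0.5068, -448.1057], [0.0157, 0.5862, 0.81, 786.6557], [0.0, 0.0, 0.0, 1.0]]}
top {'fx': 456.8267779088619, 'fy': 456.8267779088619, 'cx': 248.36783071241783, 'cy': 185.34690058723208, 'T': [[0.0252, 0.9816, -0.1894, 393.9537], [-0.9997, 0.0244, -0.0064, -42.3053], [-0.0016, 0.1895, 0.9819, 1209.2393], [0.0, 0.0, 0.0, 1.0]]}
{'clock': 0.1, 'qpos': array([-1.29199888e+00,  2.87101041e-01,  1.57806954e+00,  2.80960363e-05,
        1.27861956e+00, -1.50010026e-01]), 'dq': array([-4.43118923e-04, -4.55305260e-04, -5.44136479e-03,  1.10593408e-05,
       -3.18775579e-04,  1.60450755e-03]), 'effort': array([ 5.75777594e-04, -4.07299554e+01, -2.93697149e+01, -1.33790099e-04,
        3.43290252e-03,  1.47128935e-05]), 'ee_pos': array([ 280.51199692, -613.27785427,  230.04845235]), 'tool_rot': array([ 9.77103706e-01,  2.12760760e-01, -5.72826794e-05, -1.09732730e-03]), 'ft_force': array([ 0.2623547 , -0.04866233,  0.01986159]), 'wrist_torque': array([ 0.01120297, -0.00312045, -0.00487304]), 'gripper_force': 0.0, 'grip_width': 85.5396283297525}
```

View pics/scene0.png

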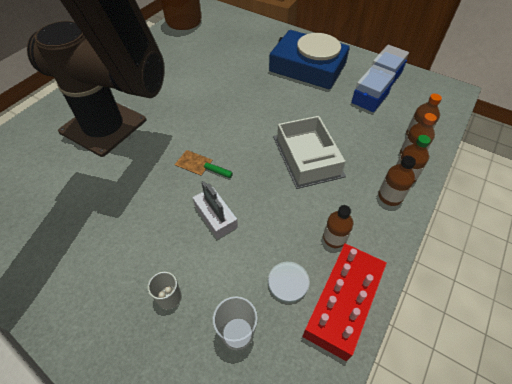

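View pics/top0.png

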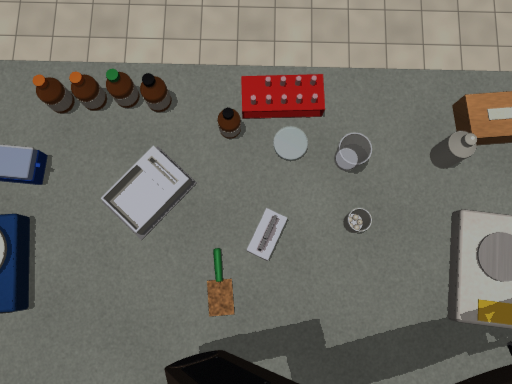

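The pictures show the box at about (148,190) in top, the stand and cassette at (267,234), the white beaker with beads at (359,220), the dish at (291,143), the tall beaker at (353,152) and the amber bottle at (229,123). Next I'll enlarge the box, stand and beaker.

```bash
cat > h.py <<'E'
import numpy as np, cv2
from rig import robot, viewer
def ray(n,u,v):
    m=viewer.camera_model(n); T=np.array(m["T"])
    d=T[:3,:3]@np.array([(u-m["cx"])/m["fx"],-(v-m["cy"])/m["fy"],-1]); return T[:3,3],d
def onz(n,u,v,z):
    o,d=ray(n,u,v); return (o+d*(z-o[2])/d[2])[:2]
def proj(n,p):
    m=viewer.camera_model(n); T=np.array(m["T"]); c=T[:3,:3].T@(np.array(p,float)-T[:3,3])
    return m["cx"]+m["fx"]*c[0]/-c[2], m["cy"]-m["fy"]*c[1]/-c[2]
E
python3 - <<'E'
import cv2,numpy as np
t=cv2.imread("pics/top0.png"); s=cv2.imread("pics/scene0.png")
def c(im,x,y,w,h,k=4):
    o=cv2.resize(im[y:y+h,x:x+w],None,fx=k,fy=k,interpolation=cv2.INTER_CUBIC)
    for i in range(0,w,10):
        cv2.line(o,(i*k,0),(i*k,4 if i%50 else 12),(0,0,255),1)
    for i in range(0,h,10):
        cv2.line(o,(0,i*k),(4 if i%50 else 12,i*k),(0,0,255),1)
    return o
a=np.hstack([c(t,100,145,100,75),c(t,240,190,100,75)]);
b=np.hstack([c(s,265,110,100,75),c(s,175,165,100,75)])
cv2.imwrite("pics/c1.png",np.vstack([a,b]))
E
```

```text
(no output)
```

View pics/c1.png

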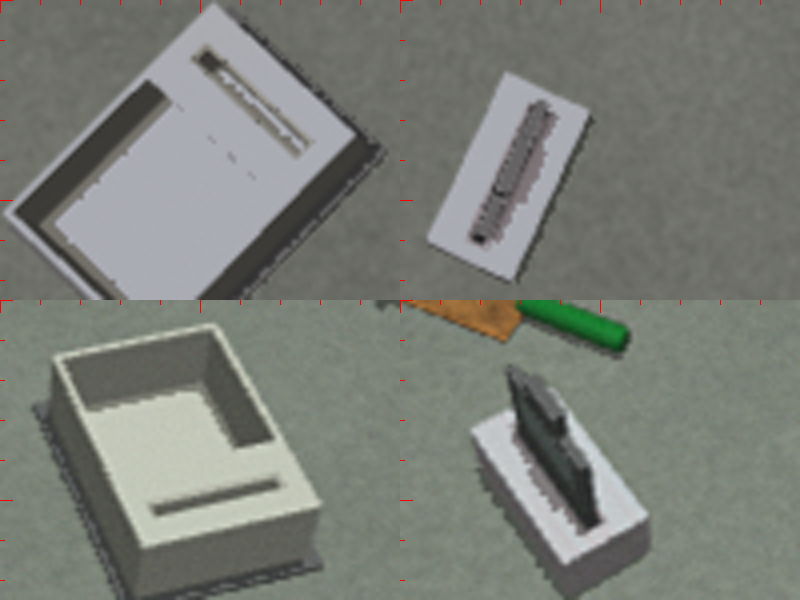

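```bash
cat > meas.py <<'E'
from h import *
def rectat(n,im,roi,z,thr,show=False):
    x,y,w,h=roi; g=cv2.cvtColor(im[y:y+h,x:x+w],cv2.COLOR_BGR2GRAY)
    m=(g>thr).astype(np.uint8); m=cv2.morphologyEx(m,cv2.MORPH_OPEN,np.ones((2,2)))
    cs,_=cv2.findContours(m,cv2.RETR_EXTERNAL,cv2.CHAIN_APPROX_NONE); c=max(cs,key=cv2.contourArea)[:,0]+[x,y]
    P=np.array([onz(n,u,v,z) for u,v in c],np.float32)
    r=cv2.minAreaRect(P); return r, cv2.boxPoints(r)
if __name__=="__main__":
    np.set_printoptions(precision=1,suppress=True)
    t=cv2.imread("pics/top0.png"); s=cv2.imread("pics/scene0.png")
    for thr in(120,135):
        print("box",rectat("top",t,(95,140,105,100),60,thr)); print("stand",rectat("top",t,(235,195,65,75),40,thr)); 
    for thr in(150,165): print("boxS",rectat("scene",s,(265,110,85,80),60,thr),"standS",rectat("scene",s,(185,175,60,60),40,thr))
    k=lambda a,b,x,y:(x/4+a-.375,y/4+b-.375)
    print("slot",[onz("top",*k(100,145,*p),60) for p in((192,55),(205,45),(313,143),(302,157))])
    print("slotS",[onz("scene",*k(265,110,x,y-300),60) for x,y in((150,505),(155,516),(281,488),(277,479))])
    # beaker in top
    for n,im,roi in(("top",t,(340,200,40,40)),("scene",s,(140,262,45,55))):
        x,y,w,h=roi; g=cv2.cvtColor(im[y:y+h,x:x+w],cv2.COLOR_BGR2GRAY); print(n); 
        cv2.imwrite(f"pics/b_{n}.png",cv2.resize(im[y:y+h,x:x+w],None,fx=8,fy=8,interpolation=cv2.INTER_CUBIC))
    a=cv2.imread("pics/b_top.png");b=cv2.imread("pics/b_scene.png");
    o=np.zeros((440,680,3),np.uint8);o[:320,:320]=a;o[:440,320:680]=b;cv2.imwrite("pics/b.png",o)
E
python3 meas.py
```

```text
box (((600.0767822265625, 229.44253540039062), (131.24642944335938, 190.7727508544922), 48.29441452026367), array([[485.2, 243.9],
       [627.6, 117. ],
       [714.9, 215. ],
       [572.5, 341.9]], dtype=float32))
stand (((493.875, -86.60355377197266), (61.91468048095703, 121.23499298095703), 65.9881820678711), array([[ 425.9,  -90.2],
       [ 536.6, -139.5],
       [ 561.8,  -83. ],
       [ 451.1,  -33.7]], dtype=float32))
box (((604.495849609375, 224.6131591796875), (129.22897338867188, 177.74847412109375), 48.29441452026367), array([[495.2, 235.5],
       [627.9, 117.2],
       [713.8, 213.7],
       [581.1, 332. ]], dtype=float32))
stand (((493.7288513183594, -86.7309799194336), (59.977027893066406, 120.74171447753906), 66.09244537353516), array([[ 426.4,  -89.7],
       [ 536.8, -138.6],
       [ 561.1,  -83.8],
       [ 450.7,  -34.8]], dtype=float32))
boxS (((607.732666015625, 226.28524780273438), (131.1195526123047, 185.7851104736328), 48.51313400268555), array([[494.7, 238.7],
       [633.9, 115.6],
       [720.7, 213.9],
       [581.6, 336.9]], dtype=float32)) standS (
[... 173 characters left out ...]
.1],
       [ 456.3,  -34.2]], dtype=float32))
boxS (((628.9287719726562, 206.64944458007812), (128.95150756835938, 126.10414123535156), 48.49949264526367), array([[539. , 200.1],
       [633.4, 116.6],
       [718.9, 213.2],
       [624.4, 296.7]], dtype=float32)) standS (((498.6584167480469, -87.52404022216797), (59.55512237548828, 118.01585388183594), 65.93415069580078), array([[ 432.6,  -90.7],
       [ 540.4, -138.8],
       [ 564.7,  -84.4],
       [ 456.9,  -36.3]], dtype=float32))
slot [array([680.3, 228.1]), array([687.2, 220.1]), array([624.1, 146.5]), array([614.8, 153. ])]
slotS [array([616.9, 152.8]), array([624.3, 146. ]), array([685.8, 214.4]), array([680. , 220.4])]
top
scene
```

View pics/b.png

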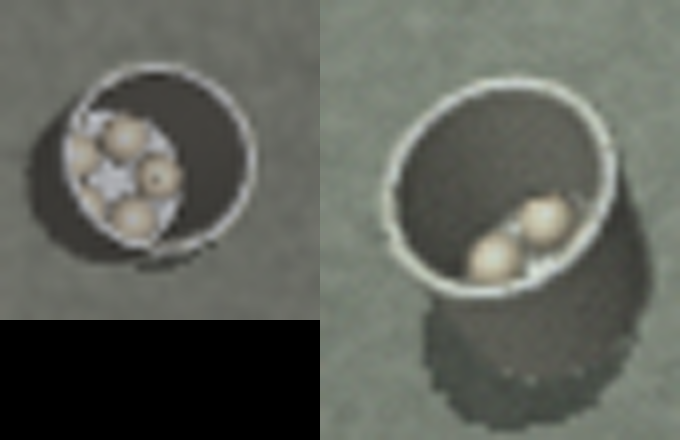

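The crop shows the beaker rim with centre (359.4,219.3) in top and (162.1,284.8) in scene, with five beads visible inside. I'll compute the remaining positions.

```bash
python3 - <<'E'
from h import *
np.set_printoptions(precision=1,suppress=True)
print("beaker",onz("top",359.4,219.3,75),onz("scene",162.1,284.8,75))
print("amber cap",onz("top",228.5,114,130),onz("scene",344,211,130))
print("dish",onz("top",291,143,18),onz("scene",289,282,18))
print("tall rim",onz("top",354.5,149,110),onz("scene",235.5,315,110))
# tab top: crop px top (240+..,190+..)
k=lambda a,b,x,y:(x/4+a-.375,y/4+b-.375)
for p in((541,103),(490,222),(480,240)): print(onz("top",*k(240,190,p[0]-400,p[1]),100))
# required cassette move
E
```

```text
beaker [ 533.5 -313.7] [ 533.9 -315.4]
amber cap [781.1  18.5] [785.8  14.7]
dish [ 743.2 -146.9] [ 747.3 -149.2]
tall rim [ 704.6 -296.8] [ 705.2 -294.8]
[ 534.9 -101.7]
[461.9 -72. ]
[451.  -66.2]
```

Request:
carry_out(
  increments=[
    [[0,0,0,0.14,-0.13,0,1],[0,0,0,0.28,-0.26,0,1],[0,0,0,0.42,-0.39,0,1],[0,0,0,0.56,-0.52,0,1],[0,0,0,0.69,-0.65,0,1]],
  ],
)

```text
clock: 0.6
ee_pos: [352.4, -436.4, 230.6]
tool_rot: [0.977, 0.213, -0.0, -0.001]
ft_force: [0.0, 0.3, 1.0]
grip_width: 85.5
gripper_force: 0.0
```

Request:
carry_out(
  increments=[
    [[0,0,0,0.14,-0.13,0,1],[0,0,0,0.28,-0.26,0,1],[0,0,0,0.42,-0.39,0,1],[0,0,0,0.56,-0.52,0,1],[0,0,0,0.69,-0.65,0,1]],
  ],
)

```text
clock: 1.1
ee_pos: [423.8, -260.9, 230.9]
tool_rot: [0.977, 0.213, -0.0, -0.0]
ft_force: [0.1, -1.1, 0.5]
grip_width: 85.5
gripper_force: 0.0
```

Request:
carry_out(
  increments=[
    [[0,0,0.045,0.14,-0.13,0,1],[0,0,0.09,0.28,-0.26,0,1],[0,0,0.135,0.42,-0.39,0,1],[0,0,0.18,0.56,-0.52,0,1],[0,0,0.225,0.695,-0.65,0,1]],
  ],
)

```text
clock: 1.6
ee_pos: [496.0, -84.9, 230.9]
tool_rot: [0.99, -0.141, -0.0, -0.0]
ft_force: [0.0, -0.0, -0.2]
grip_width: 85.3
gripper_force: 0.0
```

```bash
cat > plan.py <<'E'
from h import *
import sys
from scipy.spatial.transform import Rotation as R
def down(a): # tool down, tool x at world angle a deg
    a=np.radians(a); return R.from_matrix(np.array([[np.cos(a),np.sin(a),0],[np.sin(a),-np.cos(a),0],[0,0,-1]]).T) 
def delta(p,Rt,st=None):
    st=st or robot.read_state(); Rc=R.from_quat(st["tool_rot"])
    return np.r_[(Rc.inv()*Rt).as_rotvec()/np.pi, Rc.inv().apply(np.array(p)-st["ee_pos"])/200].round(4)
if __name__=="__main__":
    np.set_printoptions(precision=4,suppress=True)
    s=robot.read_state(); print(s["clock"],s["ee_pos"].round(1),s["qpos"].round(3),R.from_quat(s["tool_rot"]).as_matrix().round(3).tolist(),s["grip_width"].round(1),s["ft_force"].round(1))
    x,y,z,a=map(float,sys.argv[1:5]); print(delta([x,y,z],down(a)))
E
python3 plan.py 496.1 -86.9 150 -24
```

```text
Traceback (most recent call last):
  File "plan.py", line 11, in <module>
    s=robot.read_state(); print(s["clock"],s["ee_pos"].round(1),s["qpos"].round(3),R.from_quat(s["tool_rot"]).as_matrix().round(3).tolist(),s["grip_width"].round(1),s["ft_force"].round(1))
                                                                                                                                            ^^^^^^^^^^^^^^^^^^^^^
AttributeError: 'float' object has no attribute 'round'
```

```bash
sed -i 's/s\["grip_width"\].round(1)/round(s["grip_width"],1)/' plan.py; python3 plan.py 496.1 -86.9 91 -24
```

```text
1.6 [496.  -84.9 230.9] [-0.371 -0.098  1.991  0.     1.249  1.483] [[0.96, -0.28, -0.0], [-0.28, -0.96, 0.0], [-0.001, -0.0, -1.0]] 85.3 [ 0.  -0.  -0.2]
[-0.      0.0002  0.043   0.0034  0.0093  0.6997]
```

Request:
carry_out(
  increments=[
    [[0,0,0.043,0.003,0.009,0.1,1],[0,0,0.043,0.003,0.009,0.25,1],[0,0,0.043,0.003,0.009,0.4,1],[0,0,0.043,0.003,0.009,0.55,1],[0,0,0.043,0.003,0.009,0.69,1]],
  ],
)

```text
clock: 2.1
ee_pos: [495.4, -88.2, 91.6]
tool_rot: [0.979, -0.205, -0.001, -0.0]
ft_force: [-0.2, -0.5, -0.1]
grip_width: 85.6
gripper_force: 0.0
```

```bash
python3 plan.py 496.1 -86.9 91 -24; python3 - <<'E'
from h import *
t=viewer.snapshot("top")[:,:,::-1];s=viewer.snapshot("scene")[:,:,::-1]
k=lambda im,x,y:cv2.resize(im[y:y+100,x:x+100],None,fx=4,fy=4,interpolation=cv2.INTER_CUBIC)
cv2.imwrite("pics/g1.png",np.hstack([k(t,215,180),k(s,160,140)]))
E
```

```text
2.1 [495.4 -88.2  91.6] [-0.378  0.075  2.098  0.     0.97   1.606] [[0.916, -0.401, -0.001], [-0.401, -0.916, 0.0], [-0.001, 0.0, -1.0]] 85.6 [-0.2 -0.5 -0.1]
[ 0.      0.0003  0.0019  0.0007 -0.0071  0.0032]
```

View pics/g1.png

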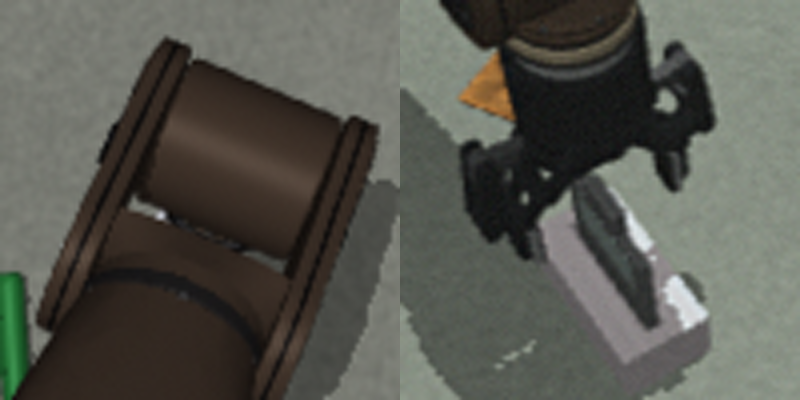

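The fingers stand on both sides of the tab, at about (215,215) and (300,240) in the right crop. Closing now.

Request:
carry_out(
  increments=[
    [[0,0,0.002,0.001,-0.006,0.002,0.5],[0,0,0.002,0.001,-0.006,0.002,0.25],[0,0,0.002,0.001,-0.006,0.002,0],[0,0,0.002,0.001,-0.006,0.002,0],[0,0,0.002,0.001,-0.006,0.002,0]],
  ],
  grip_force=50,
)

```text
clock: 2.7
ee_pos: [497.2, -87.7, 93.8]
tool_rot: [0.978, -0.208, 0.001, 0.0]
ft_force: [0.2, -0.3, 0.1]
grip_width: 11.9
gripper_force: 0.1
```

Request:
carry_out(
  increments=[
    [[0,0,0,0,0,0,0],[0,0,0,0,0,0,0],[0,0,0,0,0,0,0],[0,0,0,0,0,0,0],[0,0,0,0,0,0,0]],
  ],
)

```text
clock: 3.2
ee_pos: [497.5, -87.8, 93.9]
tool_rot: [0.978, -0.208, 0.001, 0.0]
ft_force: [-0.3, -0.1, 5.8]
grip_width: 9.3
gripper_force: 50.0
```

```bash
python3 plan.py 496.1 -86.9 91 -24; python3 -c "
from rig import robot;print(robot.read_state()['wrist_torque'])"
```

```text
3.2 [497.5 -87.8  93.9] [-0.376  0.074  2.094  0.     0.972  1.614] [[0.913, -0.407, 0.002], [-0.407, -0.913, -0.001], [0.002, -0.0, -1.0]] 9.3 [-0.3 -0.1  5.8]
[-0.0001 -0.0006 -0.0002 -0.0081 -0.0012  0.0145]
[ 0.13675357  0.02882105 -0.04173272]
```

Request:
carry_out(
  increments=[
    [[0,0,0,0,0,-0.05,0],[0,0,0,0,0,-0.13,0],[0,0,0,0,0,-0.23,0],[0,0,0,0,0,-0.34,0],[0,0,0,0,0,-0.43,0]],
  ],
)

```text
clock: 3.7
ee_pos: [496.0, -87.3, 179.4]
tool_rot: [0.978, -0.208, -0.001, -0.0]
ft_force: [0.5, 0.5, -1.6]
grip_width: 9.3
gripper_force: 49.0
```

```bash
python3 plan.py 651.7 185.2 190 48.3
```

```text
3.7 [496.  -87.3 179.4] [-0.376 -0.044  2.039 -0.     1.149  1.614] [[0.913, -0.407, -0.001], [-0.407, -0.913, 0.0], [-0.001, 0.0, -1.0]] 9.3 [ 0.5  0.5 -1.6]
[-0.0002  0.0005 -0.4018  0.156  -1.5614 -0.0536]
```

Request:
carry_out(
  increments=[
    [[0,0,0,0.01,-0.1,-0.01,0],[0,0,0,0.03,-0.28,-0.03,0],[0,0,0,0.05,-0.46,-0.05,0],[0,0,0,0.065,-0.64,-0.05,0],[0,0,0,0.078,-0.78,-0.05,0]],
  ],
)

```text
clock: 4.2
ee_pos: [574.4, 50.3, 188.4]
tool_rot: [0.978, -0.208, -0.001, 0.0]
ft_force: [0.6, -0.2, -0.9]
grip_width: 9.1
gripper_force: 49.0
```

Request:
carry_out(
  increments=[
    [[0,0,-0.04,0.02,-0.16,0,0],[0,0,-0.08,0.035,-0.34,0,0],[0,0,-0.12,0.05,-0.52,0,0],[0,0,-0.16,0.065,-0.68,0,0],[0,0,-0.2,0.078,-0.78,0,0]],
  ],
)

```text
clock: 4.7
ee_pos: [652.0, 186.8, 187.7]
tool_rot: [0.994, 0.108, -0.001, -0.0]
ft_force: [1.0, 0.2, -1.2]
grip_width: 9.1
gripper_force: 49.0
```

Request:
carry_out(
  increments=[
    [[0,0,-0.04,0,0,0,0],[0,0,-0.08,0,0,0,0],[0,0,-0.12,0,0,0,0],[0,0,-0.16,0,0,0,0],[0,0,-0.2018,0,0,0,0]],
  ],
)

```text
clock: 5.2
ee_pos: [651.3, 184.6, 187.7]
tool_rot: [0.911, 0.412, -0.001, -0.0]
ft_force: [-0.1, 0.2, -1.8]
grip_width: 9.3
gripper_force: 49.0
```

```bash
python3 plan.py 651.7 185.2 150 48.3; python3 - <<'E'
from h import *
t=viewer.snapshot("top")[:,:,::-1];s=viewer.snapshot("scene")[:,:,::-1]
cv2.imwrite("pics/top1.png",t);cv2.imwrite("pics/scene1.png",s)
k=lambda im,x,y:cv2.resize(im[y:y+100,x:x+100],None,fx=4,fy=4,interpolation=cv2.INTER_CUBIC)
cv2.imwrite("pics/g2.png",np.hstack([k(t,100,130),k(s,265,100)]))
E
```

```text
5.2 [651.3 184.6 187.7] [ 0.127  0.327  1.607 -0.     1.21   0.849] [[0.661, 0.75, -0.003], [0.75, -0.661, -0.001], [-0.002, -0.002, -1.0]] 9.3 [-0.1  0.2 -1.8]
[-0.0006  0.0008  0.0017  0.004   0.      0.1887]
```

View pics/g2.png

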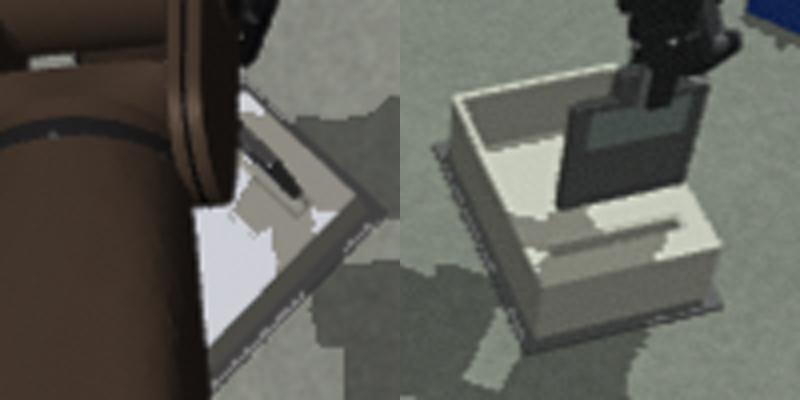

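```bash
python3 - <<'E'
from h import *
np.set_printoptions(precision=1,suppress=True)
s=robot.read_state();c=s["ee_pos"];a=np.radians(48.5);X=np.array([np.cos(a),np.sin(a),0]);Y=np.array([-np.sin(a),np.cos(a),0])
k=lambda u,v:((u-265+.375)*4+400,(v-100+.375)*4)
print("tcp",np.round(k(*proj("scene",c)),1))
for z in(-84,6):
  for sx in(-45,45):
    for sy in(-4,4):
        print(z,sx,sy,np.round(k(*proj("scene",c+X*sx+Y*sy+[0,0,z])),1))
b=np.array([651.7,185.2,60])
for n in("scene","top"):
  off=(265,100,400) if n=="scene" else (100,130,0)
  kk=lambda u,v:((u-off[0]+.375)*4+off[2],(v-off[1]+.375)*4)
  for q in((-65,-30),(65,-30)): print(n,"boxcorner",np.round(kk(*proj(n,b+X*q[0]+Y*q[1])),1))
  for q in((-49,-8),(49,-8),(49,8),(-49,8),): print(n,"slot",np.round(kk(*proj(n,b+X*q[0]+Y*q[1])),1))
E
```

```text
tcp [646.5  95.9]
-84 -45 -4 [564.1 209.8]
-84 -45 4 [559.7 201. ]
-84 45 -4 [691.5 181.4]
-84 45 4 [686.6 173. ]
6 -45 -4 [581.1 107.5]
6 -45 4 [576.2  98.5]
6 45 -4 [718.9  78.7]
6 45 4 [713.4  70. ]
scene boxcorner [543.4 288.8]
scene boxcorner [723.2 246.9]
scene slot [554.2 259.2]
scene slot [688.2 228.5]
scene slot [678.8 211.8]
scene slot [545.8 241.9]
top boxcorner [359.9 193.5]
top boxcorner [217.3  60.6]
top slot [318.2 201.5]
top slot [210.6 100.7]
top slot [193.1 118.3]
top slot [300.6 219.4]
```

```bash
cat > edge.py <<'E'
from h import *
import sys
def cassX(im,a=48.5,vs=None,dz=0,c=None):
    """X positions of left/right cassette edges, by rays on its near face, in scene"""
    c=robot.read_state()["ee_pos"] if c is None else c
    a=np.radians(a);X=np.array([np.cos(a),np.sin(a),0]);Y=np.array([-np.sin(a),np.cos(a),0])
    g=cv2.GaussianBlur(cv2.cvtColor(im,cv2.COLOR_BGR2GRAY),(3,3),0).astype(float); out=[]
    for sx,sgn in((-45,-1),(45,1)):
        r=[]
        for z in np.arange(-75,-5,5):
            u0,v=proj("scene",c+X*sx-Y*4+[0,0,z]); v=int(round(v)); u0=int(round(u0))
            us=np.arange(u0-8,u0+7); d=sgn*(g[v,us+1]-g[v,us-1]); i=int(np.argmax(d[1:-1]))+1
            den=d[i-1]-2*d[i]+d[i+1]; su=us[i]+(0.5*(d[i-1]-d[i+1])/den if den else 0)
            o,dd=ray("scene",su,v); n=Y; t=((c-Y*4-o)@n)/(dd@n); p=o+dd*t
            r.append(((p-c)@X, d[i]))
        r=np.array(r); out.append(r)
    return out
if __name__=="__main__":
    np.set_printoptions(precision=1,suppress=True)
    o=cassX(cv2.imread(sys.argv[1])); 
    for r in o: print(r[:,0],np.median(r[:,0]))
    print("centre offset",(np.median(o[0][:,0])+np.median(o[1][:,0]))/2)
E
python3 edge.py pics/scene1.png
python3 - <<'E'
import cv2
s=cv2.imread("pics/scene1.png")
cv2.imwrite("pics/z1.png",cv2.resize(s[105:180,295:350],None,fx=8,fy=8,interpolation=cv2.INTER_CUBIC))
E
```

```text
[-52.7 -53.2 -53.3 -53.4 -53.3 -53.3 -53.1 -53.3 -53.1 -53.1 -53.  -53.
 -53.2 -53.2] -53.16229016166949
[39.3 39.  39.2 39.3 39.8 39.4 39.1 39.6 39.6 39.4 39.6 39.7 39.8 39.5] 39.42193942573381
centre offset -6.870175367967839
```

View pics/z1.png

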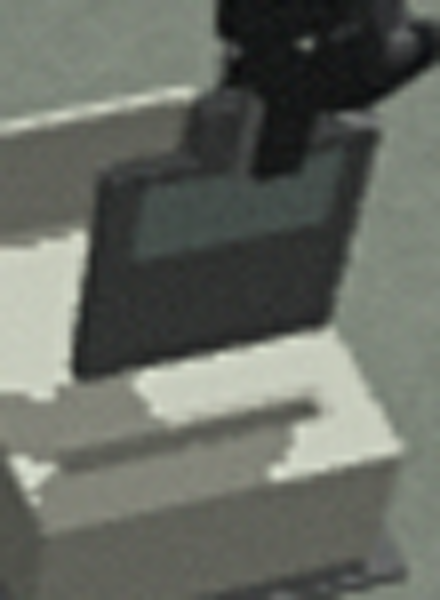

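```bash
python3 - <<'E'
from h import *
from scipy.ndimage import map_coordinates as mc
a=np.radians(48.4);X=np.array([np.cos(a),np.sin(a),0]);Y=np.array([-np.sin(a),np.cos(a),0]);b=np.array([651.7,185.2,60])
def prof(n,f,L,fixed,ax):
    g=cv2.cvtColor(cv2.imread(f),cv2.COLOR_BGR2GRAY).astype(float); P=[]
    for t in L: P.append(np.mean([mc(g,[[v],[u]],order=1)[0] for q in fixed for u,v in [proj(n,b+(X*t+Y*q if ax else X*q+Y*t))]]))
    return np.array(P)
L=np.arange(-70,71,2)
for n,f in(("scene","pics/scene0.png"),("top","pics/top0.png")):
    p=prof(n,f,np.arange(-36,37,2),(-30,-15,0,15,30),0); print(n,"Y",list(zip(range(-36,37,2),p.astype(int))))
    y0=-1.5 if n=="scene" else 1.5
    p=prof(n,f,L,(y0,),1); print(n,"X",list(zip(L.tolist(),p.astype(int))))
E
```

```text
scene Y [(-36, np.int64(93)), (-34, np.int64(93)), (-32, np.int64(100)), (-30, np.int64(124)), (-28, np.int64(163)), (-26, np.int64(192)), (-24, np.int64(200)), (-22, np.int64(199)), (-20, np.int64(197)), (-18, np.int64(196)), (-16, np.int64(197)), (-14, np.int64(197)), (-12, np.int64(198)), (-10, np.int64(197)), (-8, np.int64(179)), (-6, np.int64(143)), (-4, np.int64(108)), (-2, np.int64(91)), (0, np.int64(94)), (2, np.int64(107)), (4, np.int64(137)), (6, np.int64(167)), (8, np.int64(181)), (10, np.int64(191)), (12, np.int64(197)), (14, np.int64(198)), (16, np.int64(197)), (18, np.int64(196)), (20, np.int64(196)), (22, np.int64(196)), (24, np.int64(196)), (26, np.int64(196)), (28, np.int64(195)), (30, np.int64(196)), (32, np.int64(196)), (34, np.int64(195)), (36, np.int64(191))]
scene X [(-70, np.int64(75)), (-68, np.int64(92)), (-66, np.int64(128)), (-64, np.int64(175)), (-62, np.int64(195)), (-60, np.int64(200)), (-58, np.int64(199)), (-56, np.int64(198)), (-54, np.int64(199)), (-52, np.int64(195)), (-50, np.int64(180)), (-48, np.int64(144)), (-46, np.int64(112)), (-44, np.int64(8
[... 2773 characters left out ...]
, np.int64(167)), (6, np.int64(161)), (8, np.int64(160)), (10, np.int64(148)), (12, np.int64(160)), (14, np.int64(162)), (16, np.int64(150)), (18, np.int64(146)), (20, np.int64(157)), (22, np.int64(164)), (24, np.int64(163)), (26, np.int64(166)), (28, np.int64(152)), (30, np.int64(128)), (32, np.int64(99)), (34, np.int64(73)), (36, np.int64(61)), (38, np.int64(59)), (40, np.int64(59)), (42, np.int64(58)), (44, np.int64(58)), (46, np.int64(78)), (48, np.int64(117)), (50, np.int64(144)), (52, np.int64(163)), (54, np.int64(169)), (56, np.int64(171)), (58, np.int64(171)), (60, np.int64(171)), (62, np.int64(171)), (64, np.int64(167)), (66, np.int64(150)), (68, np.int64(121)), (70, np.int64(105))]
```

The cassette hangs about 5.4 mm toward −X of the tool (edges in crop at x≈85 and 365), and the slot lies below it at (60–320, 400–465). I'll correct that and come down just above the slot.

Request:
carry_out(
  increments=[
    [[0,0,0.001,0.015,-0.003,0.02,0],[0,0,0.001,0.028,-0.0075,0.06,0],[0,0,0.001,0.028,-0.0075,0.11,0],[0,0,0.001,0.028,-0.0075,0.15,0],[0,0,0.001,0.028,-0.0075,0.18,0]],
  ],
)

```text
clock: 5.8
ee_pos: [654.1, 189.8, 151.0]
tool_rot: [0.913, 0.407, -0.001, -0.0]
ft_force: [-0.3, -0.2, -1.8]
grip_width: 9.4
gripper_force: 49.1
```

```bash
python3 plan.py 655.4 189.8 103 48.4; python3 - <<'E'
from h import *
s=viewer.snapshot("scene")[:,:,::-1];t=viewer.snapshot("top")[:,:,::-1];cv2.imwrite("pics/scene2.png",s)
cv2.imwrite("pics/z2.png",np.hstack([cv2.resize(s[105:180,295:350],None,fx=8,fy=8,interpolation=cv2.INTER_CUBIC),cv2.resize(t[140:215,155:200],None,fx=8,fy=8,interpolation=cv2.INTER_CUBIC)]))
E
python3 edge.py pics/scene2.png
```

```text
5.8 [654.1 189.8 151. ] [ 0.134  0.37   1.622 -0.     1.152  0.865] [[0.668, 0.744, -0.002], [0.744, -0.668, -0.0], [-0.002, -0.001, -1.0]] 9.4 [-0.3 -0.2 -1.8]
[-0.0005  0.0006 -0.0017  0.0045  0.0051  0.2402]
[-53.4 -53.4 -53.2 -53.2 -52.8 -52.8 -53.  -52.8 -52.9 -52.8 -52.9 -52.8
 -52.8 -52.7] -52.85966155123377
[40.1 39.6 38.9 38.6 40.  40.2 40.2 40.  40.1 40.6 39.9 40.2 40.3 40.2] 40.09597677177848
centre offset -6.381842389727645
```

View pics/z2.png

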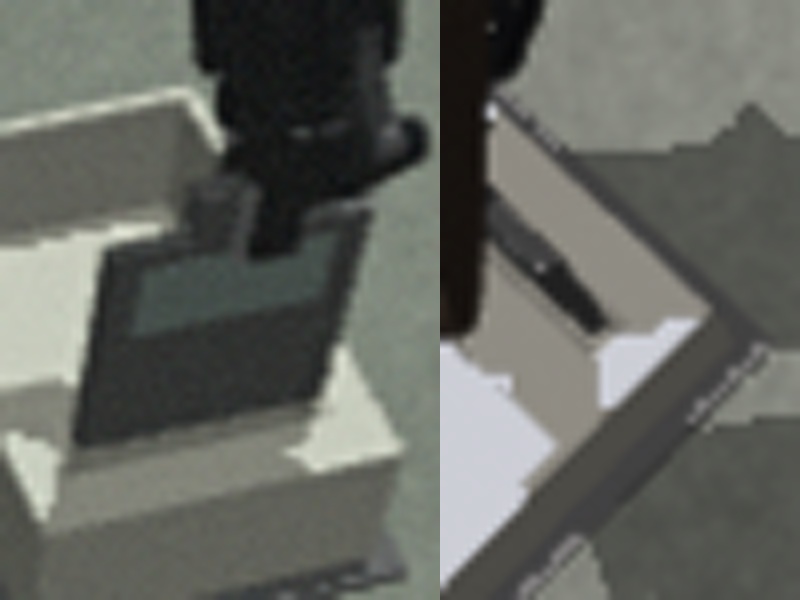

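Scene shows the slab's bottom edge, (75,447) to (323,402), directly over the slot mouth. I'll shift it about 0.8 mm and enter slowly while watching the force.

Request:
carry_out(
  increments=[
    [[0,0,-0.001,-0.004,0,0.01,0],[0,0,-0.001,-0.004,0,0.02,0],[0,0,-0.001,-0.004,0,0.03,0],[0,0,-0.001,-0.004,0,0.04,0],[0,0,-0.001,-0.004,0,0.05,0]],
  ],
)

```text
clock: 6.4
ee_pos: [654.7, 189.3, 143.9]
tool_rot: [0.913, 0.409, 0.0, 0.0]
ft_force: [-1.4, -1.6, 7.3]
grip_width: 9.1
gripper_force: 50.2
```

Request:
carry_out(
  increments=[
    [[0,0,0,0,0,0.01,0],[0,0,0,0,0,0.015,0],[0,0,0,0,0,0.02,0],[0,0,0,0,0,0.025,0],[0,0,0,0,0,0.03,0]],
  ],
)

```text
clock: 6.9
ee_pos: [655.6, 189.3, 143.8]
tool_rot: [0.912, 0.409, 0.001, 0.001]
ft_force: [-8.4, -3.2, 19.9]
grip_width: 8.9
gripper_force: 52.5
```

```bash
python3 plan.py 655.4 189.8 99 48.4;python3 -c "
from rig import robot;print(robot.read_state()['wrist_torque'])"
```

```text
6.9 [655.6 189.3 143.8] [ 0.133  0.378  1.626 -0.001  1.135  0.861] [[0.665, 0.747, 0.003], [0.747, -0.665, -0.0], [0.002, 0.002, -1.0]] 8.9 [-8.4 -3.2 19.9]
[ 0.0007 -0.0005 -0.0005  0.0007 -0.0029  0.2241]
[-0.34676211  1.80377463 -0.00827901]
```

Request:
carry_out(
  increments=[
    [[0,0,0,0,0,-0.03,0],[0,0,0,0,0,-0.055,0],[0,0,0,-0.008,0,-0.055,0],[0,0,0,-0.015,0,-0.055,0],[0,0,0,-0.015,0,-0.055,0]],
  ],
)

```text
clock: 7.4
ee_pos: [651.7, 186.8, 146.8]
tool_rot: [0.913, 0.409, -0.001, -0.0]
ft_force: [-0.1, -0.3, -1.6]
grip_width: 9.1
gripper_force: 49.1
```

Request:
carry_out(
  increments=[
    [[0,0,0,0,0,0.01,0],[0,0,0,0,0,0.02,0],[0,0,0,0,0,0.03,0],[0,0,0,0,0,0.035,0],[0,0,0,0,0,0.04,0]],
  ],
)

```text
clock: 7.9
ee_pos: [653.0, 187.1, 143.8]
tool_rot: [0.912, 0.409, 0.0, 0.0]
ft_force: [-5.9, -1.9, 13.0]
grip_width: 9.3
gripper_force: 51.4
```

```bash
python3 plan.py 655.4 189.8 99 48.4;python3 -c "
from rig import robot;print(robot.read_state()['wrist_torque'])"
```

```text
7.9 [653.  187.1 143.8] [ 0.13   0.372  1.634 -0.     1.135  0.858] [[0.665, 0.747, 0.001], [0.747, -0.665, -0.0], [0.0, 0.001, -1.0]] 9.3 [-5.9 -1.9 13. ]
[ 0.0003 -0.0001 -0.0005  0.0183 -0.0002  0.2241]
[-0.25074457  1.22413402  0.01779649]
```

```bash
python3 - <<'E'
from h import *
s=viewer.snapshot("scene")[:,:,::-1];t=viewer.snapshot("top")[:,:,::-1];cv2.imwrite("pics/scene3.png",s);cv2.imwrite("pics/top3.png",t)
A=cv2.resize(s[140:180,295:350],None,fx=14,fy=14,interpolation=cv2.INTER_CUBIC); 
B=cv2.resize(s[140:180,295:350],None,fx=1,fy=1)
cv2.imwrite("pics/z3.png",A)
E
```

```text
(no output)
```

View pics/z3.png

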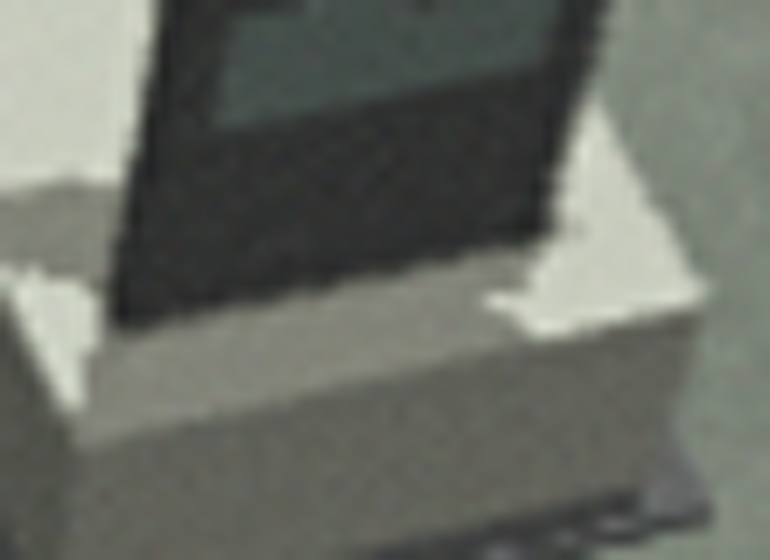

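```bash
python3 - <<'E'
from h import *
k=lambda x,y:(x/14+295-.46,y/14+140-.46)
W=lambda x,y:np.array(onz("scene",*k(x,y),60))
L,Rr=W(75,440),W(703,303); X=(Rr-L)/np.linalg.norm(Rr-L);Y=np.array([-X[1],X[0]])
print(np.linalg.norm(Rr-L),np.degrees(np.arctan2(X[1],X[0])))
for p in((120,328),(548,240),(330,283)):
    d=W(*p)-(L+Rr)/2; print(p,d@X,d@Y-30)
print((L+Rr)/2+30*Y)
E
```

```text
129.01705828502847 47.565940583622535
(120, 328) -46.78475877052108 -6.022776811757538
(548, 240) 41.781996061617804 -6.926586509126501
(330, 283) -3.5025306762988127 -6.024993765969583
[649.78635683 186.25558314]
```

Request:
carry_out(
  increments=[
    [[0,0,0,0,0,-0.03,0],[0,0,0,0.008,-0.004,-0.035,0],[0,0,0,0.016,-0.009,-0.035,0],[0,0,0,0.016,-0.009,-0.035,0],[0,0,0,0.016,-0.009,-0.025,0]],
  ],
)

```text
clock: 8.5
ee_pos: [653.0, 190.8, 144.3]
tool_rot: [0.912, 0.409, -0.0, -0.0]
ft_force: [-0.3, 0.4, -1.9]
grip_width: 9.1
gripper_force: 49.1
```

Request:
carry_out(
  increments=[
    [[0,0,0,0,0,0.01,0],[0,0,0,0,0,0.02,0],[0,0,0,0,0,0.03,0],[0,0,0,0,0,0.04,0],[0,0,0,0,0,0.05,0]],
  ],
)

```text
clock: 9.0
ee_pos: [653.1, 190.7, 134.7]
tool_rot: [0.913, 0.409, -0.0, -0.0]
ft_force: [-0.3, -0.8, -1.2]
grip_width: 9.3
gripper_force: 49.1
```

```bash
python3 plan.py 655.4 189.8 99 48.4;python3 -c "
from rig import robot;print(robot.read_state()['wrist_torque'])"
```

```text
9.0 [653.1 190.7 134.7] [0.135 0.384 1.636 0.    1.122 0.863] [[0.665, 0.746, -0.0], [0.746, -0.665, 0.0], [0.0, -0.0, -1.0]] 9.3 [-0.3 -0.8 -1.2]
[-0.     -0.     -0.0006  0.0044  0.0114  0.1787]
[ 0.00156816 -0.03671016  0.01919887]
```

It's in with no resistance. Going on down to home.

Request:
carry_out(
  increments=[
    [[0,0,0,0,0,0.02,0],[0,0,0,0,0,0.04,0],[0,0,0,0,0,0.06,0],[0,0,0,0,0,0.08,0],[0,0,0,0,0,0.1,0]],
  ],
)

```text
clock: 9.5
ee_pos: [653.0, 190.7, 114.5]
tool_rot: [0.913, 0.409, -0.0, -0.0]
ft_force: [0.2, 0.2, -1.4]
grip_width: 9.2
gripper_force: 49.1
```

Request:
carry_out(
  increments=[
    [[0,0,0,0,0,0.02,0],[0,0,0,0,0,0.04,0],[0,0,0,0,0,0.06,0],[0,0,0,0,0,0.075,0],[0,0,0,0,0,0.083,0]],
  ],
)

```text
clock: 10.0
ee_pos: [653.2, 190.6, 99.0]
tool_rot: [0.912, 0.409, -0.0, 0.0]
ft_force: [-2.7, -0.8, 7.1]
grip_width: 9.2
gripper_force: 50.2
```

Home: contact at the expected z of 99 with 7 N. Releasing and retreating up.

Request:
carry_out(
  increments=[
    [[0,0,0,0,0,-0.004,0.2],[0,0,0,0,0,-0.004,0.4],[0,0,0,0,0,-0.004,0.6],[0,0,0,0,0,-0.004,0.8],[0,0,0,0,0,-0.004,1]],
  ],
)

```text
clock: 10.5
ee_pos: [653.1, 190.7, 99.1]
tool_rot: [0.913, 0.409, 0.0, -0.0]
ft_force: [-0.3, 0.9, -0.1]
grip_width: 73.9
gripper_force: 0.0
```

Request:
carry_out(
  increments=[
    [[0,0,0,0,0,0,1],[0,0,0,0,0,-0.1,1],[0,0,0,0,0,-0.25,1],[0,0,0,0,0,-0.45,1],[0,0,0,0,0,-0.65,1]],
  ],
)

```text
clock: 11.0
ee_pos: [652.6, 190.6, 229.7]
tool_rot: [0.913, 0.409, -0.001, -0.0]
ft_force: [0.5, 0.3, -0.2]
grip_width: 85.5
gripper_force: 0.0
```

```bash
python3 plan.py 460 -400 230 59; python3 - <<'E'
from h import *
from scipy.optimize import least_squares
D=[(-1.292,.2871,1.5781,1.2786,280.5,-613.3,230.0),(-.371,-.098,1.991,1.249,496,-84.9,230.9),(-.378,.075,2.098,.97,495.4,-88.2,91.6),(.127,.327,1.607,1.21,651.3,184.6,187.7),(.135,.384,1.636,1.122,653.1,190.7,134.7),(-.376,-.044,2.039,1.149,496,-87.3,179.4)]
def f(p):
    a2,d4,C,e=p; o=[]
    for q1,q2,q3,q5,x,y,z in D:
        r=a2*np.sin(q2)+d4*np.sin(q2+q3); 
        o+=[r*np.cos(q1)-e*np.sin(q1)-x,r*np.sin(q1)+e*np.cos(q1)-y,C+a2*np.cos(q2)+d4*np.cos(q2+q3)-z]
    return o
s=least_squares(f,[400,400,0,100]);print(s.x,np.abs(s.fun).max())
t=viewer.snapshot("top")[:,:,::-1];sc=viewer.snapshot("scene")[:,:,::-1]
cv2.imwrite("pics/top4.png",t);cv2.imwrite("pics/scene4.png",sc)
cv2.imwrite("pics/z4.png",np.hstack([cv2.resize(sc[100:200,260:360],None,fx=4,fy=4),cv2.resize(t[130:230,100:200],None,fx=4,fy=4)]))
E
```

```text
11.0 [652.6 190.6 229.7] [0.135 0.299 1.564 0.    1.28  0.863] [[0.665, 0.747, -0.002], [0.747, -0.665, -0.0], [-0.001, -0.001, -1.0]] 85.5 [ 0.5  0.3 -0.2]
[-0.0004  0.0003 -0.0595 -2.8453  1.2458  0.0007]
[443.61676477 563.20728395 -32.05731137 100.84420584] 4.078739449762168
```

View pics/z4.png

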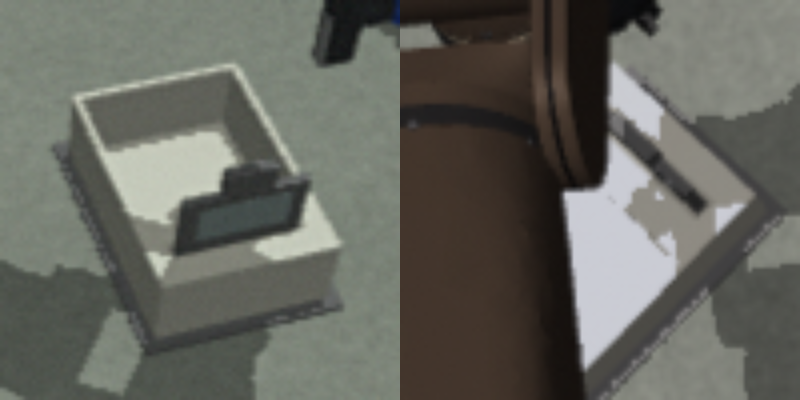

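The picture shows the cassette upright and seated in the slot, with its top edge at about (180–310, 180–250). Next is the beaker approach.

Request:
carry_out(
  increments=[
    [[0,0,0,-0.15,0.06,0,1],[0,0,0,-0.35,0.15,0,1],[0,0,0,-0.55,0.24,0,1],[0,0,0,-0.75,0.33,0,1],[0,0,0,-0.95,0.415,0,1]],
  ],
)

```text
clock: 11.6
ee_pos: [587.7, -7.8, 228.5]
tool_rot: [0.912, 0.409, -0.0, -0.0]
ft_force: [0.4, -0.7, -1.2]
grip_width: 85.0
gripper_force: 0.0
```

Request:
carry_out(
  increments=[
    [[0,0,0,-0.19,0.083,0,1],[0,0,0,-0.38,0.166,0,1],[0,0,0,-0.57,0.249,0,1],[0,0,0,-0.76,0.332,0,1],[0,0,0,-0.95,0.415,0,1]],
  ],
)

```text
clock: 12.1
ee_pos: [523.2, -204.8, 228.6]
tool_rot: [0.913, 0.409, -0.0, -0.0]
ft_force: [0.8, 0.6, 0.3]
grip_width: 85.2
gripper_force: 0.0
```

Request:
carry_out(
  increments=[
    [[0,0,-0.012,-0.19,0.083,0,1],[0,0,-0.024,-0.38,0.166,0,1],[0,0,-0.036,-0.57,0.249,0,1],[0,0,-0.048,-0.76,0.332,0,1],[0,0,-0.06,-0.9,0.4,0,1]],
  ],
)

```text
clock: 12.6
ee_pos: [462.9, -393.1, 228.5]
tool_rot: [0.87, 0.493, -0.0, -0.0]
ft_force: [0.4, 0.3, -0.0]
grip_width: 85.2
gripper_force: 0.0
```

```bash
cat > tilt.py <<'E'
from plan import *
# x y z yaw_of_t tilt(deg, about tool y)
np.set_printoptions(precision=4,suppress=True)
s=robot.read_state();x,y,z,a,th=map(float,sys.argv[1:6])
print(s["clock"],s["ee_pos"].round(1),s["qpos"].round(2),"toolz",R.from_quat(s["tool_rot"]).as_matrix()[:,2].round(3),round(s["grip_width"],1),s["ft_force"].round(1),s["gripper_force"])
print(delta([x,y,z],down(a)*R.from_rotvec([0,np.radians(th),0])))
E
python3 tilt.py 480 -390 200 59.5 40; python3 tilt.py 480 -390 200 59.5 50
```

```text
12.6 [ 462.9 -393.1  228.5] [-0.87  0.14  1.75 -0.    1.25 -0.33] toolz [-0.001  0.    -1.   ] 85.2 [ 0.4  0.3 -0. ] 0.0
[ 0.0006  0.2223 -0.0022  0.0573  0.0656  0.1425]
12.6 [ 462.9 -393.1  228.5] [-0.87  0.14  1.75 -0.    1.25 -0.33] toolz [-0.001  0.    -1.   ] 85.2 [ 0.4  0.3 -0. ] 0.0
[ 0.0008  0.2778 -0.0022  0.0573  0.0656  0.1425]
```

Request:
carry_out(
  increments=[
    [[0,0.045,0,0.01,0.015,0.01,1],[0,0.09,0,0.02,0.03,0.03,1],[0,0.135,0,0.035,0.045,0.06,1],[0,0.18,0,0.045,0.055,0.1,1],[0,0.222,-0.002,0.057,0.066,0.14,1]],
  ],
)

```text
clock: 13.1
ee_pos: [481.3, -388.7, 201.1]
tool_rot: [0.815, 0.465, 0.3, -0.169]
ft_force: [0.6, -0.1, 0.6]
grip_width: 85.5
gripper_force: 0.0
```

```bash
python3 tilt.py 496.8 -377 106 59.5 50
```

```text
13.1 [ 481.3 -388.7  201.1] [-1.08  0.34  1.68  0.59  1.54 -0.69] toolz [ 0.331  0.554 -0.763] 85.5 [ 0.6 -0.1  0.6] 0.0
[ 0.0013  0.0543  0.0003 -0.2384  0.0353  0.4214]
```

Request:
carry_out(
  increments=[
    [[0,0.03,0,-0.05,0.007,0.08,1],[0,0.054,0,-0.1,0.015,0.17,1],[0,0.054,0,-0.15,0.022,0.26,1],[0,0.054,0,-0.2,0.03,0.35,1],[0.001,0.054,0,-0.238,0.035,0.42,1]],
  ],
)

```text
clock: 13.6
ee_pos: [496.8, -375.8, 104.6]
tool_rot: [0.788, 0.451, 0.364, -0.209]
ft_force: [0.0, 0.2, -0.2]
grip_width: 85.4
gripper_force: 0.0
```

```bash
python3 tilt.py 543.4 -298 30 59.5 50
```

```text
13.6 [ 496.8 -375.8  104.6] [-1.08  0.52  1.7   0.71  1.5  -0.82] toolz [ 0.385  0.658 -0.648] 85.4 [ 0.   0.2 -0.2] 0.0
[-0.0007  0.002   0.0001  0.0093  0.0047  0.5871]
```

Request:
carry_out(
  increments=[
    [[0,0.002,0,0.009,0.005,0.08,1],[0,0.002,0,0.009,0.005,0.2,1],[0,0.002,0,0.009,0.005,0.33,1],[0,0.002,0,0.009,0.005,0.46,1],[0,0.002,0,0.009,0.005,0.587,1]],
  ],
)

```text
clock: 14.1
ee_pos: [544.6, -297.7, 31.8]
tool_rot: [0.786, 0.451, 0.367, -0.209]
ft_force: [0.2, -0.5, -0.8]
grip_width: 85.5
gripper_force: 0.0
```

```bash
python3 tilt.py 543.4 -298 30 59.5 50
```

```text
14.1 [ 544.6 -297.7   31.8] [-0.96  0.58  1.77  0.8   1.34 -0.85] toolz [ 0.388  0.66  -0.643] 85.5 [ 0.2 -0.5 -0.8] 0.0
[-0.0001  0.0001  0.0008 -0.0099 -0.0045  0.0025]
```

Request:
carry_out(
  increments=[
    [[0,0,0,-0.005,-0.004,0,0.8],[0,0,0,-0.005,-0.004,0,0.7],[0,0,0,-0.005,-0.004,0,0.6],[0,0,0,-0.005,-0.004,0,0.5],[0,0,0,-0.005,-0.004,0,0.4]],
  ],
  grip_force=40,
)

```text
clock: 14.6
ee_pos: [542.4, -300.4, 31.6]
tool_rot: [0.787, 0.45, 0.367, -0.209]
ft_force: [0.6, -0.5, 0.1]
grip_width: 58.4
gripper_force: 42.8
```

Request:
carry_out(
  increments=[
    [[0,0,0,0,0,0,0.3],[0,0,0,0,0,0,0.3],[0,0,0,0,0,0,0.3],[0,0,0,0,0,0,0.3],[0,0,0,0,0,0,0.3]],
  ],
)

```text
clock: 15.1
ee_pos: [542.6, -300.0, 31.7]
tool_rot: [0.787, 0.45, 0.367, -0.209]
ft_force: [-1.4, -2.9, 4.4]
grip_width: 58.2
gripper_force: 42.8
```

Request:
carry_out(
  increments=[
    [[0,0,0,0.04,0,-0.033,0.3],[0,0,0,0.13,0,-0.11,0.3],[0,0,0,0.26,0,-0.22,0.3],[0,0,0,0.4,0,-0.335,0.3],[0,0,0,0.5,0,-0.42,0.3]],
  ],
)

```text
clock: 15.6
ee_pos: [542.1, -298.5, 163.1]
tool_rot: [0.786, 0.45, 0.367, -0.21]
ft_force: [0.4, -0.6, -0.8]
grip_width: 57.9
gripper_force: 43.1
```

```bash
python3 tilt.py 570 100 162 85 50;  python3 tilt.py 590 230 150 113 50
```

```text
15.6 [ 542.1 -298.5  163.1] [-0.96  0.38  1.76  0.77  1.49 -0.7 ] toolz [ 0.387  0.661 -0.643] 57.9 [ 0.4 -0.6 -0.8] 43.09479788644239
[ 0.108  -0.0001 -0.0908  1.1454 -0.8878  1.3747]
15.6 [ 542.1 -298.5  163.1] [-0.96  0.38  1.76  0.77  1.49 -0.7 ] toolz [ 0.387  0.661 -0.643] 57.9 [ 0.4 -0.6 -0.8] 43.09479788644239
[ 0.2272 -0.0002 -0.1907  1.4921 -1.1304  1.8817]
```

Request:
carry_out(
  increments=[
    [[0,0,0,0.05,-0.037,0.06,0.3],[0,0,0,0.15,-0.11,0.18,0.3],[0,0,0,0.26,-0.195,0.31,0.3],[0,0,0,0.38,-0.28,0.45,0.3],[0,0,0,0.48,-0.36,0.575,0.3]],
  ],
)

```text
clock: 16.1
ee_pos: [554.3, -129.5, 158.5]
tool_rot: [0.787, 0.45, 0.366, -0.212]
ft_force: [-0.1, 0.8, -1.3]
grip_width: 58.2
gripper_force: 43.1
```

Request:
carry_out(
  increments=[
    [[0,0,0,0.1,-0.075,0.12,0.3],[0,0,0,0.2,-0.15,0.24,0.3],[0,0,0,0.3,-0.225,0.36,0.3],[0,0,0,0.4,-0.3,0.48,0.3],[0,0,0,0.48,-0.36,0.575,0.3]],
  ],
)

```text
clock: 16.6
ee_pos: [567.2, 35.8, 158.0]
tool_rot: [0.787, 0.45, 0.365, -0.212]
ft_force: [-0.7, 0.7, -0.9]
grip_width: 58.5
gripper_force: 43.1
```

Request:
carry_out(
  increments=[
    [[0.02,0,-0.017,0.1,-0.075,0.12,0.3],[0.045,0,-0.038,0.2,-0.15,0.24,0.3],[0.07,0,-0.059,0.3,-0.225,0.36,0.3],[0.095,0,-0.08,0.4,-0.3,0.48,0.3],[0.11,0,-0.092,0.48,-0.36,0.575,0.3]],
  ],
)

```text
clock: 17.1
ee_pos: [581.3, 200.5, 157.9]
tool_rot: [0.665, 0.615, 0.308, -0.289]
ft_force: [0.3, 0.3, -1.1]
grip_width: 58.2
gripper_force: 43.1
```

```bash
python3 tilt.py 585 235 165 110 50;  python3 tilt.py 585 235 165 110 20
```

```text
17.1 [581.3 200.5 157.9] [-0.16  0.24  1.95  0.94  1.24 -0.54] toolz [ 0.055  0.764 -0.643] 58.2 [ 0.3  0.3 -1.1] 43.08562576537952
[ 0.1025 -0.0004 -0.0882  0.1388  0.0051  0.1101]
17.1 [581.3 200.5 157.9] [-0.16  0.24  1.95  0.94  1.24 -0.54] toolz [ 0.055  0.764 -0.643] 58.2 [ 0.3  0.3 -1.1] 43.08562576537952
[ 0.0771 -0.1646 -0.113   0.1388  0.0051  0.1101]
```

```bash
cat > pour.py <<'E'
from plan import *
# args: th0 th1 z0 z1 Gx Gy yaw: rows from current command-like measured pose
np.set_printoptions(precision=3,suppress=True)
th0,th1,z0,z1,gx,gy,yaw=map(float,sys.argv[1:8]);s=robot.read_state()
print(s["clock"],s["ee_pos"].round(1),s["qpos"].round(2),"toolz",R.from_quat(s["tool_rot"]).as_matrix()[:,2].round(3),round(s["grip_width"],1))
for i in range(1,6):
    Rt=down(yaw)*R.from_rotvec([0,np.radians(th0+(th1-th0)*i/5),0])
    print(delta(np.array([gx,gy,z0+(z1-z0)*i/5])+25*Rt.as_matrix()[:,2],Rt,s))
E
python3 pour.py 50 50 150 150 582 241 110
```

```text
17.1 [581.3 200.5 157.9] [-0.16  0.24  1.95  0.94  1.24 -0.54] toolz [ 0.055  0.764 -0.643] 58.2
[ 0.102 -0.    -0.088  0.094 -0.051  0.299]
[ 0.102 -0.    -0.088  0.094 -0.051  0.299]
[ 0.102 -0.    -0.088  0.094 -0.051  0.299]
[ 0.102 -0.    -0.088  0.094 -0.051  0.299]
[ 0.102 -0.    -0.088  0.094 -0.051  0.299]
```

Request:
carry_out(
  increments=[
    [[0.02,0,-0.018,0.02,-0.01,0.06,0.3],[0.045,0,-0.039,0.045,-0.02,0.13,0.3],[0.07,0,-0.06,0.065,-0.035,0.2,0.3],[0.09,0,-0.078,0.08,-0.045,0.26,0.3],[0.102,0,-0.088,0.094,-0.051,0.3,0.3]],
  ],
)

```text
clock: 17.6
ee_pos: [575.7, 257.9, 133.4]
tool_rot: [0.521, 0.742, 0.243, -0.346]
ft_force: [-0.3, 0.5, -1.0]
grip_width: 58.6
gripper_force: 43.1
```

```bash
python3 pour.py 50 15 150 140 582 241 110
```

```text
17.6 [575.7 257.9 133.4] [-0.04  0.43  1.76  0.8   1.43 -0.7 ] toolz [-0.26   0.721 -0.642] 58.6
[ 0.001 -0.039 -0.    -0.018  0.001  0.008]
[ 0.001 -0.078 -0.001 -0.04   0.001  0.012]
[ 0.001 -0.117 -0.001 -0.062  0.001  0.013]
[ 0.001 -0.156 -0.001 -0.084  0.001  0.014]
[ 0.001 -0.195 -0.001 -0.105  0.001  0.012]
```

Request:
carry_out(
  increments=[
    [[0,-0.039,0,-0.018,0.001,0.008,0.3],[0,-0.078,0,-0.04,0.001,0.012,0.3],[0,-0.117,0,-0.062,0.001,0.013,0.3],[0,-0.156,0,-0.084,0.001,0.014,0.3],[0,-0.195,0,-0.105,0.001,0.012,0.3]],
  ],
)

```text
clock: 18.1
ee_pos: [580.9, 245.5, 117.7]
tool_rot: [0.571, 0.811, 0.075, -0.103]
ft_force: [0.0, 1.3, -2.3]
grip_width: 58.5
gripper_force: 43.3
```

```bash
python3 pour.py 15 -20 140 128 582 241 110
```

```text
18.1 [580.9 245.5 117.7] [ 0.14  0.31  1.78  0.28  1.11 -0.34] toolz [-0.082  0.239 -0.968] 58.5
[ 0.002 -0.037 -0.002 -0.011 -0.003  0.022]
[ 0.001 -0.076 -0.002 -0.029 -0.003  0.031]
[ 0.001 -0.115 -0.002 -0.047 -0.003  0.038]
[ 0.001 -0.154 -0.002 -0.064 -0.003  0.043]
[ 0.001 -0.193 -0.002 -0.08  -0.002  0.047]
```

Request:
carry_out(
  increments=[
    [[0,-0.037,0,-0.011,-0.003,0.022,0.3],[0,-0.076,-0.001,-0.029,-0.003,0.031,0.3],[0,-0.115,-0.002,-0.047,-0.003,0.038,0.3],[0,-0.154,-0.002,-0.064,-0.003,0.043,0.3],[0,-0.193,-0.002,-0.08,-0.002,0.047,0.3]],
  ],
)

```text
clock: 18.6
ee_pos: [584.8, 233.2, 104.6]
tool_rot: [0.565, 0.806, -0.099, 0.144]
ft_force: [0.1, 0.3, -1.9]
grip_width: 58.2
gripper_force: 43.3
```

```bash
python3 pour.py -20 -48 128 122 582 241 110
```

```text
18.6 [584.8 233.2 104.6] [ 0.36  0.35  1.77 -0.41  1.06  0.22] toolz [ 0.121 -0.322 -0.939] 58.2
[ 0.001 -0.031 -0.001 -0.011 -0.     0.006]
[ 0.001 -0.062 -0.001 -0.021 -0.     0.01 ]
[ 0.001 -0.093 -0.001 -0.031 -0.     0.013]
[ 0.001 -0.124 -0.001 -0.04  -0.     0.014]
[ 0.001 -0.155 -0.001 -0.049 -0.     0.015]
```

Request:
carry_out(
  increments=[
    [[0,-0.031,0,-0.011,0,0.006,0.3],[0,-0.062,0,-0.021,0,0.01,0.3],[0,-0.093,0,-0.031,0,0.013,0.3],[0,-0.124,0,-0.04,0,0.014,0.3],[0,-0.155,0,-0.049,0,0.015,0.3]],
  ],
)

```text
clock: 19.1
ee_pos: [588.3, 223.6, 104.8]
tool_rot: [0.525, 0.748, -0.232, 0.333]
ft_force: [0.5, -0.5, -2.3]
grip_width: 58.6
gripper_force: 43.3
```

```bash
python3 pour.py -48 -68 122 122 582 241 110
```

```text
19.1 [588.3 223.6 104.8] [ 0.49  0.48  1.73 -0.89  1.25  0.59] toolz [ 0.256 -0.697 -0.67 ] 58.6
[ 0.001 -0.023 -0.001 -0.011  0.    -0.002]
[ 0.001 -0.045 -0.001 -0.02   0.    -0.003]
[ 0.001 -0.067 -0.001 -0.028  0.    -0.004]
[ 0.001 -0.089 -0.001 -0.037  0.    -0.006]
[ 0.001 -0.112 -0.001 -0.045  0.    -0.009]
```

Request:
carry_out(
  increments=[
    [[0,-0.023,0,-0.011,0,-0.002,0.3],[0,-0.045,0,-0.02,0,-0.003,0.3],[0,-0.067,0,-0.028,0,-0.004,0.3],[0,-0.089,0,-0.037,0,-0.006,0.3],[0,-0.112,0,-0.045,0,-0.009,0.3]],
  ],
)

```text
clock: 19.6
ee_pos: [590.0, 218.9, 112.7]
tool_rot: [0.476, 0.679, -0.32, 0.459]
ft_force: [-0.3, -0.2, -1.5]
grip_width: 58.1
gripper_force: 43.5
```

Request:
carry_out(
  increments=[
    [[0,0,0,0,0,0,0.3],[0,0,0,0,0,0,0.3],[0,0,0,0,0,0,0.3],[0,0,0,0,0,0,0.3],[0,0,0,0,0,0,0.3]],
  ],
)

```text
clock: 20.1
ee_pos: [591.8, 218.9, 114.7]
tool_rot: [0.478, 0.678, -0.318, 0.459]
ft_force: [0.5, 0.1, -0.4]
grip_width: 57.8
gripper_force: 43.4
```

Request:
carry_out(
  increments=[
    [[0,0,0,0,0,0,0.3],[0,0,0,0,0,0,0.3],[0,0,0,0,0,0,0.3],[0,0,0,0,0,0,0.3],[0,0,0,0,0,0,0.3]],
  ],
)

```text
clock: 20.6
ee_pos: [591.5, 218.9, 114.1]
tool_rot: [0.477, 0.678, -0.319, 0.459]
ft_force: [-0.4, 0.2, -0.5]
grip_width: 58.1
gripper_force: 43.4
```

```bash
python3 pour.py -68 -30 122 128 582 241 110; python3 - <<'E'
from h import *
s=viewer.snapshot("scene")[:,:,::-1];t=viewer.snapshot("top")[:,:,::-1]
cv2.imwrite("pics/scene5.png",s);cv2.imwrite("pics/top5.png",t)
# warm (bead-coloured) blobs: R-B
for n,im in(("scene",s),("top",t)):
    b=im[:,:,0].astype(int);r=im[:,:,2].astype(int);o=cv2.imread(f"pics/{n}0.png");
    bead=[(0,0)]
    m=((r-b>18)&(r>110)).astype(np.uint8); k,l,st,c=cv2.connectedComponentsWithStats(m)
    print(n,[(c[i].round(0).tolist(),int(st[i,4])) for i in range(1,k) if 4<st[i,4]<60])
    m0=((o[:,:,2].astype(int)-o[:,:,0]>18)&(o[:,:,2]>110)).astype(np.uint8);k,l,st,c=cv2.connectedComponentsWithStats(m0)
    print(" start",[(c[i].round(0).tolist(),int(st[i,4])) for i in range(1,k) if 4<st[i,4]<60])
E
```

```text
20.6 [591.5 218.9 114.1] [ 0.55  0.6   1.7  -1.15  1.46  0.75] toolz [ 0.318 -0.87  -0.376] 58.1
[ 0.001  0.042 -0.002  0.019 -0.007 -0.004]
[ 0.001  0.084 -0.002  0.03  -0.007 -0.01 ]
[ 0.001  0.126 -0.002  0.04  -0.007 -0.018]
[ 0.001  0.168 -0.002  0.049 -0.007 -0.027]
[ 0.001  0.211 -0.001  0.057 -0.007 -0.039]
scene [([494.0, 6.0], 6), ([477.0, 15.0], 6), ([475.0, 20.0], 12), ([497.0, 18.0], 7), ([492.0, 32.0], 6), ([309.0, 37.0], 20), ([471.0, 37.0], 8), ([483.0, 36.0], 7), ([447.0, 37.0], 5), ([491.0, 39.0], 5), ([465.0, 42.0], 7), ([485.0, 41.0], 11), ([499.0, 42.0], 6), ([450.0, 42.0], 6), ([463.0, 47.0], 9), ([450.0, 47.0], 11), ([474.0, 47.0], 8), ([509.0, 48.0], 5), ([451.0, 54.0], 37), ([465.0, 51.0], 5), ([472.0, 53.0], 24), ([487.0, 55.0], 27), ([499.0, 55.0], 10), ([493.0, 55.0], 5), ([446.0, 59.0], 7), ([450.0, 58.0], 7), ([473.0, 59.0], 12), ([480.0, 58.0], 8), ([494.0, 60.0], 16), ([507.0, 60.0], 15), ([323.0, 60.0], 22), ([442.0, 61.0], 12), ([434.0, 62.0], 6), ([451.0, 62.0], 9), ([483.0, 63.0], 8), ([500.0, 63.0], 9), ([437.0, 65.0], 7), ([478.0, 66.0], 6), ([50
[... 1555 characters left out ...]
5), ([492.0, 72.0], 11), ([508.0, 70.0], 5), ([449.0, 73.0], 14), ([475.0, 79.0], 49), ([481.0, 75.0], 21), ([504.0, 74.0], 5), ([455.0, 76.0], 12), ([508.0, 77.0], 6), ([461.0, 78.0], 12), ([485.0, 78.0], 5), ([469.0, 79.0], 5), ([485.0, 82.0], 21), ([501.0, 80.0], 8), ([510.0, 82.0], 5), ([495.0, 85.0], 9), ([498.0, 90.0], 10), ([484.0, 92.0], 16), ([502.0, 91.0], 8), ([510.0, 94.0], 7), ([496.0, 96.0], 6), ([488.0, 98.0], 6), ([506.0, 99.0], 9), ([507.0, 105.0], 7), ([478.0, 119.0], 5), ([479.0, 124.0], 6), ([506.0, 134.0], 5), ([165.0, 291.0], 58)]
top [([60.0, 199.0], 28), ([133.0, 219.0], 9)]
 start [([355.0, 217.0], 14), ([350.0, 219.0], 9), ([359.0, 222.0], 14), ([356.0, 227.0], 14)]
```

The force dropped from −2.3 to about −0.5 N, so the beads have left the beaker. Next I bring the beaker upright.

Request:
carry_out(
  increments=[
    [[0,0.042,0,0.019,0,-0.004,0.3],[0,0.084,0,0.03,0,-0.01,0.3],[0,0.126,0,0.04,0,-0.018,0.3],[0,0.168,0,0.049,0,-0.027,0.3],[0,0.211,0,0.057,0,-0.039,0.3]],
  ],
)

```text
clock: 21.2
ee_pos: [587.7, 230.4, 107.1]
tool_rot: [0.555, 0.791, -0.144, 0.211]
ft_force: [0.1, -0.6, -1.2]
grip_width: 58.3
gripper_force: 43.4
```

```bash
python3 pour.py -30 12 128 140 582 241 110
```

```text
21.2 [587.7 230.4 107.1] [ 0.41  0.39  1.76 -0.59  1.1   0.36] toolz [ 0.175 -0.463 -0.869] 58.3
[ 0.002  0.045 -0.001  0.012 -0.009 -0.007]
[ 0.002  0.091 -0.001  0.024 -0.009 -0.021]
[ 0.002  0.138 -0.001  0.035 -0.008 -0.038]
[ 0.002  0.185 -0.     0.045 -0.008 -0.058]
[ 0.002  0.231 -0.     0.053 -0.008 -0.079]
```

Request:
carry_out(
  increments=[
    [[0,0.045,0,0.012,-0.005,-0.007,0.3],[0,0.091,0,0.024,-0.009,-0.021,0.3],[0,0.138,0,0.035,-0.008,-0.038,0.3],[0,0.185,0,0.045,-0.008,-0.058,0.3],[0.001,0.231,0,0.053,-0.008,-0.079,0.3]],
  ],
)

```text
clock: 21.7
ee_pos: [580.6, 245.3, 116.2]
tool_rot: [0.57, 0.815, 0.061, -0.084]
ft_force: [0.0, 0.0, -1.6]
grip_width: 57.9
gripper_force: 43.4
```

```bash
python3 pour.py 12 50 140 178 582 241 110
```

```text
21.7 [580.6 245.3 116.2] [ 0.16  0.31  1.78  0.23  1.1  -0.3 ] toolz [-0.067  0.196 -0.978] 57.9
[ 0.001  0.043  0.     0.027 -0.001 -0.035]
[ 0.001  0.085  0.     0.051 -0.    -0.075]
[ 0.001  0.127  0.     0.074 -0.    -0.118]
[ 0.001  0.169  0.001  0.097  0.    -0.162]
[ 0.001  0.211  0.001  0.119  0.    -0.209]
```

Request:
carry_out(
  increments=[
    [[0,0.043,0,0.027,0,-0.035,0.3],[0,0.085,0,0.051,0,-0.075,0.3],[0,0.127,0,0.074,0,-0.118,0.3],[0,0.169,0,0.097,0,-0.162,0.3],[0.001,0.211,0.001,0.119,0,-0.209,0.3]],
  ],
)

```text
clock: 22.2
ee_pos: [575.3, 258.6, 161.5]
tool_rot: [0.521, 0.742, 0.242, -0.345]
ft_force: [-0.3, -0.2, -0.8]
grip_width: 58.1
gripper_force: 43.4
```

```bash
python3 tilt.py 570 90 163 110 50;python3 tilt.py 570 90 163 86 50
```

```text
22.2 [575.3 258.6 161.5] [-0.03  0.39  1.76  0.79  1.46 -0.67] toolz [-0.261  0.719 -0.645] 58.1 [-0.3 -0.2 -0.8] 43.37201762886252
[ 0.0002  0.0008 -0.0006 -0.4999 -0.3119 -0.6038]
22.2 [575.3 258.6 161.5] [-0.03  0.39  1.76  0.79  1.46 -0.67] toolz [-0.261  0.719 -0.645] 58.1 [-0.3 -0.2 -0.8] 43.37201762886252
[-0.1018  0.0009  0.0852 -0.4999 -0.3119 -0.6038]
```

Request:
carry_out(
  increments=[
    [[-0.01,0,0.008,-0.1,-0.062,-0.12,0.3],[-0.03,0,0.025,-0.2,-0.124,-0.24,0.3],[-0.055,0,0.046,-0.3,-0.187,-0.36,0.3],[-0.08,0,0.067,-0.4,-0.25,-0.48,0.3],[-0.102,0.001,0.085,-0.5,-0.312,-0.604,0.3]],
  ],
)

```text
clock: 22.7
ee_pos: [569.1, 89.1, 162.6]
tool_rot: [0.664, 0.618, 0.308, -0.286]
ft_force: [0.4, -0.4, -1.7]
grip_width: 58.5
gripper_force: 43.5
```

```bash
python3 tilt.py 555 -105 163 59.5 50
```

```text
22.7 [569.1  89.1 162.6] [-0.36  0.23  1.96  0.84  1.37 -0.65] toolz [ 0.056  0.761 -0.646] 58.5 [ 0.4 -0.4 -1.7] 43.45876287552528
[-0.1116  0.0013  0.0945 -0.6272  0.0006 -0.7437]
```

Request:
carry_out(
  increments=[
    [[-0.02,0,0.017,-0.12,0,-0.14,0.3],[-0.042,0,0.036,-0.25,0,-0.3,0.3],[-0.065,0,0.055,-0.38,0,-0.45,0.3],[-0.09,0,0.076,-0.51,0,-0.6,0.3],[-0.112,0.001,0.094,-0.627,0,-0.744,0.3]],
  ],
)

```text
clock: 23.2
ee_pos: [555.3, -105.4, 162.9]
tool_rot: [0.787, 0.45, 0.367, -0.209]
ft_force: [0.2, 0.1, -1.5]
grip_width: 58.1
gripper_force: 43.5
```

```bash
python3 tilt.py 542.6 -300 163 59.5 50; python3 tilt.py 542.6 -300 34 59.5 50
```

```text
23.2 [ 555.3 -105.4  162.9] [-0.72  0.16  2.04  0.89  1.3  -0.61] toolz [ 0.39   0.659 -0.643] 58.1 [ 0.2  0.1 -1.5] 43.46580190001987
[ 0.0006  0.0002  0.0004 -0.5603  0.4396 -0.6661]
23.2 [ 555.3 -105.4  162.9] [-0.72  0.16  2.04  0.89  1.3  -0.61] toolz [ 0.39   0.659 -0.643] 58.1 [ 0.2  0.1 -1.5] 43.46580190001987
[ 0.0006  0.0002  0.0004 -1.0541  0.4383 -0.2512]
```

Request:
carry_out(
  increments=[
    [[0,0,0,-0.11,0.085,-0.13,0.3],[0,0,0,-0.23,0.18,-0.275,0.3],[0,0,0,-0.35,0.275,-0.415,0.3],[0,0,0,-0.47,0.37,-0.56,0.3],[0,0,0,-0.56,0.44,-0.666,0.3]],
  ],
)

```text
clock: 23.7
ee_pos: [543.5, -301.0, 162.9]
tool_rot: [0.786, 0.451, 0.367, -0.209]
ft_force: [0.5, -0.1, -0.9]
grip_width: 58.1
gripper_force: 43.5
```

Request:
carry_out(
  increments=[
    [[0,0,0,-0.08,0,0.067,0.3],[0,0,0,-0.18,0,0.15,0.3],[0,0,0,-0.28,0,0.235,0.3],[0,0,0,-0.37,0,0.31,0.3],[0,0,0,-0.42,0,0.353,0.3]],
  ],
)

```text
clock: 24.2
ee_pos: [543.1, -296.1, 50.2]
tool_rot: [0.786, 0.451, 0.366, -0.212]
ft_force: [0.3, -0.3, -2.3]
grip_width: 58.3
gripper_force: 43.5
```

```bash
python3 tilt.py 542.6 -300 33 59.5 50; python3 - <<'E'
from h import *
for n in("scene","top"):
    im=viewer.snapshot(n)[:,:,::-1]; cv2.imwrite(f"pics/{n}6.png",im)
    # rim: bright pixels near expected rim (z~96)
    u,v=proj(n,[533.7,-314.5,75+22]); u,v=int(u),int(v); c=im[v-22:v+22,u-22:u+22]
    mn=c.min(2); m=(mn>135).astype(np.uint8)
    print(n,u,v); 
    ys,xs=np.nonzero(m); print(len(xs), xs.min()+u-22,xs.max()+u-22,ys.min()+v-22,ys.max()+v-22)
    for dz in(22,):
        th=np.linspace(0,2*np.pi,60); P=np.array([proj(n,[533.7+30*np.cos(t),-314.5+30*np.sin(t),75+dz]) for t in th]); print("pred",P.min(0).round(1),P.max(0).round(1))
# beads in well
for n in("scene","top"):
    im=cv2.imread(f"pics/{n}6.png").astype(int); pts=[]
    u,v=map(int,proj(n,[578.7,250.1,12])); c=im[v-32:v+32,u-38:u+38]; d=(c[:,:,2]-c[:,:,0])
    m=(d>12).astype(np.uint8); k,l,st,ce=cv2.connectedComponentsWithStats(m)
    for i in range(1,k):
        if st[i,4]>=8:
            w=onz(n,ce[i][0]+u-38,ce[i][1]+v-32,13)-np.array([578.7,250.1]); pts.append((w.round(0).tolist(),int(st[i,4])))
    print(n,pts)
E
```

```text
24.2 [ 543.1 -296.1   50.2] [-0.96  0.55  1.78  0.79  1.36 -0.83] toolz [ 0.385  0.663 -0.642] 58.3 [ 0.3 -0.3 -2.3] 43.47522222669795
[-0.0016 -0.0005  0.0002 -0.0774  0.0078  0.0411]
scene 160 280
249 138 181 258 295
pred [144.9 266.5] [175.  294.8]
top 361 218
230 349 372 206 229
pred [349.6 206. ] [374.1 230.4]
scene [([-4.0, 73.0], 20), ([-23.0, 51.0], 23), ([-50.0, 16.0], 22), ([27.0, 44.0], 12)]
top [([66.0, 12.0], 23), ([30.0, 44.0], 23), ([-3.0, 74.0], 24), ([-22.0, 54.0], 24), ([-50.0, 17.0], 25)]
```

All five beads show up inside the well. Rim position matches an upright beaker. Lowering the last part.

Request:
carry_out(
  increments=[
    [[0,0,0,-0.02,0.004,0.012,0.3],[0,0,0,-0.035,0.008,0.022,0.3],[0,0,0,-0.05,0.008,0.03,0.3],[0,0,0,-0.062,0.008,0.035,0.3],[0,0,0,-0.072,0.008,0.042,0.3]],
  ],
)

```text
clock: 24.8
ee_pos: [544.5, -301.8, 37.0]
tool_rot: [0.786, 0.451, 0.367, -0.209]
ft_force: [-0.1, -0.3, -0.8]
grip_width: 58.3
gripper_force: 43.5
```

Request:
carry_out(
  increments=[
    [[0,0,0,-0.002,0,0.0016,0.3],[0,0,0,-0.004,0,0.0032,0.3],[0,0,0,-0.006,0,0.005,0.3],[0,0,0,-0.007,0,0.006,0.3],[0,0,0,-0.007,0,0.006,0.3]],
  ],
)

```text
clock: 25.3
ee_pos: [544.4, -301.5, 35.0]
tool_rot: [0.786, 0.451, 0.367, -0.209]
ft_force: [-0.1, 0.2, -1.0]
grip_width: 57.9
gripper_force: 43.5
```

Request:
carry_out(
  increments=[
    [[0,0,0,-0.003,0,0.0026,0.3],[0,0,0,-0.006,0,0.005,0.3],[0,0,0,-0.009,0,0.0075,0.3],[0,0,0,-0.012,0,0.01,0.3],[0,0,0,-0.012,0,0.01,0.3]],
  ],
)

```text
clock: 25.8
ee_pos: [544.4, -301.4, 31.7]
tool_rot: [0.786, 0.451, 0.367, -0.21]
ft_force: [-0.0, 0.3, -0.8]
grip_width: 58.4
gripper_force: 43.5
```

Request:
carry_out(
  increments=[
    [[0,0,0,-0.002,0,0.0016,0.3],[0,0,0,-0.003,0,0.0024,0.3],[0,0,0,-0.004,0,0.0032,0.3],[0,0,0,-0.004,0,0.0032,0.3],[0,0,0,-0.004,0,0.0032,0.3]],
  ],
)

```text
clock: 26.3
ee_pos: [544.4, -301.5, 31.6]
tool_rot: [0.786, 0.451, 0.368, -0.21]
ft_force: [-2.0, 2.2, 5.5]
grip_width: 57.8
gripper_force: 43.6
```

It's on the bench with 5.5 N of contact force. Releasing, then backing out along the tool axis.

Request:
carry_out(
  increments=[
    [[0,0,0,0.002,0,-0.002,0.72],[0,0,0,0.002,0,-0.002,0.78],[0,0,0,0.002,0,-0.002,0.85],[0,0,0,0.002,0,-0.002,1],[0,0,0,0.002,0,-0.002,1]],
  ],
)

```text
clock: 26.8
ee_pos: [544.4, -301.5, 31.1]
tool_rot: [0.786, 0.451, 0.367, -0.209]
ft_force: [-0.2, 0.3, -0.1]
grip_width: 85.6
gripper_force: 0.0
```

Request:
carry_out(
  increments=[
    [[0,0,0,0,0,0,1],[0,0,0,0,0,-0.1,1],[0,0,0,0,0,-0.25,1],[0,0,0,0,0,-0.45,1],[0,0,0,0,0,-0.65,1]],
  ],
)

```text
clock: 27.3
ee_pos: [492.8, -388.9, 116.6]
tool_rot: [0.786, 0.451, 0.367, -0.209]
ft_force: [0.9, 0.2, -1.0]
grip_width: 85.1
gripper_force: 0.0
```

Request:
carry_out(
  increments=[
    [[0,0,0,0,0,-0.1,1],[0,0,0,0,0,-0.2,1],[0,0,0,0,0,-0.3,1],[0,0,0,0,0,-0.35,1],[0,0,0,0,0,-0.35,1]],
  ],
)

```text
clock: 27.8
ee_pos: [466.6, -434.7, 160.5]
tool_rot: [0.786, 0.451, 0.367, -0.209]
ft_force: [1.4, 0.2, 0.2]
grip_width: 85.6
gripper_force: 0.0
```

```bash
python3 - <<'E'
from h import *
for n in("scene","top"):
    im=viewer.snapshot(n)[:,:,::-1]; cv2.imwrite(f"pics/{n}7.png",im); c0=cv2.imread(f"pics/{n}0.png")
    u,v=map(int,proj(n,[533.7,-314.5,75])); 
    for w in(c0,im):
        c=w[v-25:v+25,u-25:u+25]; ys,xs=np.nonzero(c.min(2)>(125 if n=="top" else 150)); print(n,len(xs),(xs.min()+u-25,xs.max()+u-25,ys.min()+v-25,ys.max()+v-25) if len(xs) else "")
    im=im.astype(int);u,v=map(int,proj(n,[578.7,250.1,12])); c=im[v-32:v+32,u-38:u+38]
    k,l,st,ce=cv2.connectedComponentsWithStats(((c[:,:,2]-c[:,:,0])>12).astype(np.uint8))
    print([((onz(n,ce[i][0]+u-38,ce[i][1]+v-32,13)-np.array([578.7,250.1])).round(0).tolist(),int(st[i,4])) for i in range(1,k) if st[i,4]>=8])
s=robot.read_state();print(s["ee_pos"],s["ft_force"].round(1),s["clock"])
E
```

```text
scene 138 (np.int64(148), np.int64(176), np.int64(271), np.int64(298))
scene 183 (np.int64(147), np.int64(176), np.int64(273), np.int64(300))
[([-4.0, 73.0], 18), ([-23.0, 51.0], 21), ([-51.0, 16.0], 22), ([26.0, 45.0], 14)]
top 176 (np.int64(348), np.int64(371), np.int64(208), np.int64(231))
top 228 (np.int64(349), np.int64(372), np.int64(207), np.int64(230))
[([67.0, 12.0], 21), ([30.0, 44.0], 21), ([-3.0, 74.0], 24), ([-22.0, 53.0], 22), ([-50.0, 17.0], 24)]
[ 466.72852307 -432.91787406  159.03421865] [-0.   1.4 -0.7] 27.9
```

```bash
python3 -c "
from rig import robot;print(robot.finish_job())"
```

```text
the job is handed in; nothing more can be done
None
```

The job is handed in, at about 28 s: the cassette is home in the slot, all five beads are in the well, and the beaker is upright on the bench by the camera check; the judge's verdict was not shown.

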